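Close the tea box: fold the sprung flap and tuck it under the lip

TASK

Close the open wooden tea box with your fingertips: fold its sprung flap down flat and, keeping it pressed down, push it along by its raised step until its front edge is tucked fully home beneath the steel lip, so that it stays shut when you let go. Only press and push: do not lift, tip or carry the box, leave it about where it stands, and leave the mug, jar, canister and spoon beside it alone.

Things in the scene. Friction and masses are not known exactly. Their poses are not given: they have to be found in the camera images.
- tea_box: light wooden box, 150 mm long (x), 120 mm wide (y), walls 60 mm high, 1.3 to 1.9 kg with the flap, loose on the worktop. Origin: centre of the underside. x points from the hinge end (nearer the robot) to the end with the steel lip; z up. The flap's hinge pin lies along y at box x = -72 mm + value of joint pin, z = 62.5 mm
- flap (a joint): flap angle, rad: 0 = flat on the box, grows as it opens; starts about 1.0 to 1.25, free edge up. Wooden flap 112 mm wide, 5 mm thick (pin axis at half thickness), 118 mm from pin to free edge; the last 20 mm is a tongue 98 mm wide, 4 mm thick. A light spring opens it again when let go: some 2 N at 88 mm from the pin presses it flat
- pin (a joint): how far the hinge pin is pushed along its slots to the lip (box x), m: 0 = back (start 0 to 0.003), 0.020 = fully home; about 4 N of friction, stays where left. At 0 the flat flap's edge is 4 mm short of the lip, at 0.020 it is 16 mm beneath it. The edge passes under the lip only with the flap pressed flat (3.5 mm room); pushed along too early it lands on top of the lip
- flap_step (a point): foot of the raised step on the flap's outer face, mid-width, 88 mm from the pin. The step is 70 mm long (along y), stands 8 mm off the face; its upright face looks back to the pin; towards the free edge it slopes down as a ramp. Axes: x along the flap to its free edge, z out of the outer face
- flap_edge (a point): middle of the flap's free edge, at half thickness, 118 mm from the pin; axes as for flap_step
- lip_front (a point): middle of the front of the steel lip (flat strip 104 mm wide over the box's +x end), at the height of its underside, 67.5 mm above the worktop, box x = 50 mm; the front is turned up as a lead-in, top about 75 mm high; the strip ends at box x = 80 mm. Axes as the box
- mug: bystander: white mug, 93 x 123 x 98 mm high; origin at the centre of its underside
- spice_jar: bystander: glass spice jar with a black cap, 40 mm across, 105 mm high; origin at the centre of its underside
- canister: bystander: small plain lidded canister, 61 mm across, 61 mm high; origin at the centre of its underside
- spoon: bystander: teaspoon lying flat, 130 mm long along its x, 27 mm wide, 11 mm high; origin at the centre of its underside
There are look-alikes about, which are no part of the job. Leave any turquoise look-alike of the tea_box alone.

How it is judged:
By the outcome, as a careful person would: the job done as asked, in the order asked, and still so for the second after the job is handed in, with the robot touching nothing.
It also fails if it takes over 35 s, if anything falls off the work surface, if the arm or the gripper's body presses on something with over 40 N, if the wrist force passes 120 N, or if a joint passes its speed limit or range.

ROBOT

A 6-joint arm with a two-finger parallel gripper is mounted at the origin on a cart in front of the work surface, level with it; the furniture and walls round the work are solid. World frame = base frame: x ahead of the robot, y to its left, z up, the work surface at z = 0. Lengths are in m, angles in rad, forces in N, time in s.
With the tool pointing down it reaches from about 0.3 to 0.775 m from the base axis. Payload 14.6 kg.
Tool frame: the origin (TCP) lies at the very end of the fingers, on their centre line; the grasp point (between the pads) lies 19 mm behind it; z points along the fingers, y is the line along which they close (so a half turn about z gives the same grasp; the last joint's range is limited). The gripper opens to 85 mm and grips with 20 to 120 N. Pads are 22 mm wide; open, the fingers measure 114 mm over their backs; the gripper's body (76 mm by 85 mm) begins 54 mm behind the grasp point. The pads swing forward as they close: fully open they stand 13 mm farther back than shut.
Start: joints at [1.242, 0.3, 1.521, -0, 1.321, -0.067], TCP at [0.142, 0.531, 0.203] pointing down, gripper open.
Joint ranges: [-3.03, 3.03], [-0.79, 2.21], [0.23, 2.52], [-1.04, 4.18], [0, 3.07], [-2.55, 2.55]. Speed limits (rad/s): [2.22, 2.22, 2.57, 3.14, 3.14, 3.14].

INTERFACE

Orientations are given as a rotation vector (axis times angle).
In Python, from workcell import env, optics, ticket, nets gives the robot as it stands.
- The arm moves only by the tool servo_tool, never from a script. Its argument "motion" is a list of rows, each an object with "dp": the shift along the tool's x, y, z in cm, a list of three; "turn": the turn about the tool's z in units of 8 degrees (1.0 is 8 degrees). A call has 1 to 12 rows; each row is the pose to reach, as a shift and turn from the pose commanded when the call began, along the tool's axes at that moment; what a row does not reach only later rows make up. A row lasts 1/10 s, in which the tool goes at most 50 mm and 8.59 degrees, less where a joint would pass 70% of its speed; a pose out of reach is approached as far as the arm can. A call with a gripper value outside its range is refused whole. "gripper" is the closure, from -1 (fully open) to 1 (shut), so that 0 is half open, set as the call begins (left out, the last holds). The fingers move at their own pace and stop on an object; the grip force is fixed at half the most. Time passes only in rows, so rows that repeat a pose let the fingers close. It gives the time, the measured TCP pose, the force, the opening and the grip force at its end, in the units of the state.
- env.observe(): the state, without advancing time (a new reading comes with each control period).
- optics.snapshot(name): name is "side" or "top"; returns the picture (420x560x3 uint8, red, green, blue); there is no depth.
- optics.camera_params(name): a dict with "fx", "fy", "cx", "cy" (pixels), "rvec" (rotation vector, rad) and "tvec" (3), from world to camera coordinates, as OpenCV has them. Camera axes: x right, y down, z forward; pixel columns grow to the right and rows downward; lengths in m; the calibration is good to about 2 mm. A picture is of the moment at which its call begins. camera_params takes no time and is no camera call.
- ticket.finish_job(): hands the job in; it is judged then, once.
Trained networks look in the newest picture that a camera, given by its name, has taken for a name from the list of things; names that differ only in an ending like _2 or _b are one class to them, and where a whole thing is asked for, a point or a joint stands for the part that bears it (a point fixed in the world has none). Each returns a list of dicts, best first, with "conf" (0 to 1); they miss things now and then, are a little off and sometimes report something else, mostly with a low value. They report only what shows in the picture. A call takes as long as a camera call. They do not tell look-alikes from the thing itself.
- nets.search_frame(thing, camera): "pixel" ([column, row] in pixels, amid what is visible of it).
The state is a dict: "time_s": time; "joint_positions": joint angles; "qd": joint speeds; "effort": joint torques, N m; "eef_pos": TCP position; "orientation": TCP orientation; "ft_force": force on the tool from outside, world axes, zero at the start; "moment": the same for the moment, N m; "grip_width": opening from 0.0 (shut) to 1.0 (fully open); "finger_force": force on a finger pad.
Only numpy, scipy, OpenCV 4.12 (cv2) and the standard library are available. Lean on these libraries where they do the work, as an engineer would, in place of code of your own. Each camera call takes 0.05 s, during which the arm holds its last target. There are 200 camera calls.

## Working session

There is one attempt and no reset: what is moved stays moved. The work goes in short steps, Python scripts to look and compute and a tool call to move; the robot and the scene stay as the last step left them, time stands still between calls to the robot, and variables do not carry over. Pictures are saved under pics/ and viewed, at most 10 in all, crops included, and the job is handed in when it is done.

Besides the shell and the picture viewer there is one more tool, called after "Request:" as name(argument=value, ...), one argument or row to a line, values as JSON. servo_tool: Moves the arm, as the interface text tells. Its arguments: {"type":"object","properties":{"motion":{"type":"array","items":{"type":"object","properties":{"dp":{"type":"array","items":{"type":"number"}},"turn":{"type":"number"}}}},"gripper":{"type":"number"}},"required":["motion"]}

```bash
mkdir -p pics; ls; python3 - <<'E'
from workcell import env, optics, ticket, nets
import cv2, numpy as np
s=env.observe(); print(s)
for c in ("side","top"):
    im=optics.snapshot(c); cv2.imwrite(f"pics/{c}0.png",im[:,:,::-1])
    print(c,optics.camera_params(c))
    for t in ("tea_box","flap_step","flap_edge","lip_front","mug","spice_jar","canister","spoon"):
        print(t,[(np.round(d["pixel"],1).tolist(),round(d["conf"],2)) for d in nets.search_frame(t,c)])
E
```

```text
pics
{'time_s': 0.0, 'joint_positions': array([ 1.24241718e+00,  3.00501993e-01,  1.52159259e+00,  4.51027439e-05,
        1.32068998e+00, -6.65981149e-02]), 'qd': array([-0.00156849, -0.00072663,  0.00117626,  0.0004622 ,  0.00131534,
        0.00027767]), 'effort': array([ 2.09071404e-04, -5.43514323e+01, -3.61784577e+01, -6.47548131e-05,
        4.20017299e-03,  3.87839725e-05]), 'eef_pos': array([0.14224444, 0.53101034, 0.20249952]), 'orientation': array([-4.10012785e-01, -3.11444250e+00,  1.82222186e-03]), 'ft_force': array([ 0.38553204, -0.39804788, -0.17042195]), 'moment': array([ 0.02508675, -0.01164953,  0.0185119 ]), 'finger_force': 0.0, 'grip_width': 0.9993967975926067}
side {'fx': 399.3385214352883, 'fy': 399.3385214352883, 'cx': 272.46159944512715, 'cy': 201.95301178331087, 'rvec': array([ 0.31430353, -2.45203945,  1.71351123]), 'tvec': array([0.44097709, 0.20414496, 0.49839394])}
tea_box [([388.0, 214.3], 0.96), ([270.4, 232.2], 0.89)]
flap_step [([283.3, 205.4], 0.73), ([380.7, 203.0], 0.69)]
flap_edge [([281.6, 206.2], 0.92), ([387.8, 201.9], 0.61)]
lip_front [([388.9, 215.7], 0.87), ([267.1, 234.2], 0.77)]
mug [([195.0, 219.3], 0.58), ([282.8, 204.8], 0.58)]
spice_jar []
canister [([237.1, 200.3], 0.77), ([282.9, 204.3], 0.34)]
spoon [([310.8, 212.3], 0.46)]
top {'fx': 532.3969837892838, 'fy': 532.3969837892838, 'cx': 284.0717635991122, 'cy': 208.6810985170742, 'rvec': array([ 2.15259704, -2.2040714 ,  0.11955389]), 'tvec': array([-0.26706456,  0.51877486,  1.20237923])}
tea_box [([325.4, 307.9], 0.95), ([228.2, 205.8], 0.68)]
flap_step [([322.2, 303.1], 0.89), ([227.6, 219.1], 0.56)]
flap_edge [([229.8, 223.3], 0.95), ([324.2, 303.8], 0.8)]
lip_front [([326.6, 307.7], 0.89), ([229.4, 207.2], 0.63)]
mug [([239.3, 136.3], 0.74)]
spice_jar [([291.7, 208.4], 0.57)]
canister [([297.8, 160.5], 0.87), ([328.9, 193.8], 0.43), ([230.5, 221.5], 0.21)]
spoon [([226.5, 222.3], 0.23)]
```

```bash
python3 - <<'E'
import cv2
a=cv2.imread("pics/top0.png"); b=cv2.imread("pics/side0.png")
cv2.imwrite("pics/top0b.png",cv2.resize(a[90:390,130:430],(600,600),interpolation=cv2.INTER_CUBIC))
cv2.imwrite("pics/side0b.png",cv2.resize(b[120:320,150:450],(800,533),interpolation=cv2.INTER_CUBIC))
E
```

```text
(no output)
```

View pics/top0b.png

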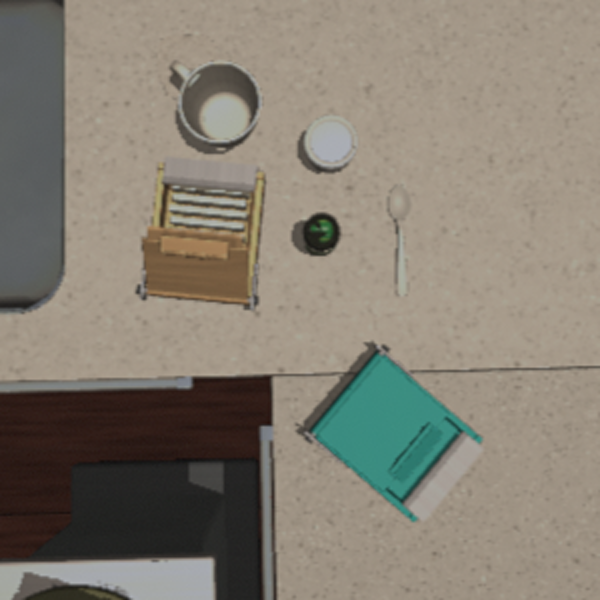

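View pics/side0b.png

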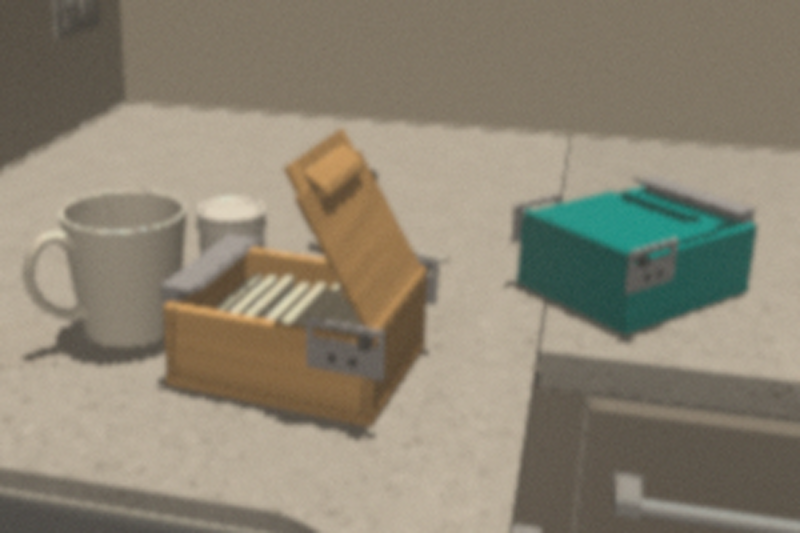

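The top picture shows two candidates. The wooden box at (230,205) is open, with its flap up and the steel lip at the top at about (235,177). The turquoise box at (328,305) is closed and is the look-alike. The wooden one fits the description; in the side picture it is at (265,225). I'll fit its pose and confirm it with an overlay on an enlarged crop.

```bash
cat > h.py <<'E'
import numpy as np, cv2
from scipy.optimize import least_squares
from scipy.spatial.transform import Rotation as R
from workcell import optics
P={c:optics.camera_params(c) for c in("side","top")}
def proj(c,X):
    p=P[c];K=np.array([[p["fx"],0,p["cx"]],[0,p["fy"],p["cy"]],[0,0,1.]])
    return cv2.projectPoints(np.atleast_2d(np.float64(X)),p["rvec"],p["tvec"],K,None)[0][:,0]
def flap(s,y,n,a,pin=0.):  # along, width, out of face -> box coords
    return [-.072+pin+s*np.cos(a)-n*np.sin(a),y,.0625+s*np.sin(a)+n*np.cos(a)]
def world(q,b):
    x,y,t=q[:3];b=np.atleast_2d(b);c,s=np.cos(t),np.sin(t)
    return np.c_[x+c*b[:,0]-s*b[:,1],y+s*b[:,0]+c*b[:,1],b[:,2]]
def top(u,v):return [130+u/2-.25,90+v/2-.25]
def side(u,v):return [150+u/2.667-.3,120+v/2.667-.3]
E
python3 - <<'E'
from h import *
bx=[("top",top(166,159),[.080,.052,.069]),("top",top(257,165),[.080,-.052,.069]),
("side",side(367,430),[-.075,.06,0]),("side",side(165,387),[.075,.06,0]),("side",side(424,352),[-.075,-.06,0]),
("top",top(263,170),[.075,-.06,.06]),("top",top(157,163),[.075,.06,.06])]
fl=[("side",side(286,165),(.118,.049,0)),("side",side(343,130),(.118,-.049,0)),("top",top(148,229),(.118,.049,0)),("top",top(245,237),(.118,-.049,0))]
def res(q):
    r=[]
    for c,u,b in bx:r+=list(proj(c,world(q,b))[0]-u)
    for c,u,f in fl:r+=list(proj(c,world(q,flap(*f,q[3],.0015)))[0]-u)
    return np.array(r)
best=min((least_squares(res,[.5,.1,t,1.1],loss='soft_l1') for t in(-.5,0,.5)),key=lambda s:s.cost)
q=best.x;print(q,best.cost);print(res(q).reshape(-1,2).round(1))
np.save("q.npy",q)
for n,p in(("edge",flap(.118,0,0,q[3],.0015)),("step",flap(.088,0,.0025,q[3],.0015)),("lip",[.05,0,.0675])):
    print(n,world(q,p).round(4),proj("top",world(q,p)).round(1),proj("side",world(q,p)).round(1))
ims=[]
for c,(x0,y0,w,h) in(("top",(190,150,90,110)),("side",(200,150,130,140))):
    im=cv2.imread(f"pics/{c}0.png")[y0:y0+h,x0:x0+w];k=560/h
    im=cv2.resize(im,None,fx=k,fy=k,interpolation=cv2.INTER_CUBIC)[:, :390 if c=="top" else 400]
    def L(pts,col):
        u=((proj(c,world(q,pts))-[x0,y0]+.5)*k);cv2.polylines(im,[u.round().astype(int)],True,col,1)
    for z in(0,.06):L([[-.075,-.06,z],[.075,-.06,z],[.075,.06,z],[-.075,.06,z]],(255,0,0))
    L([[.05,-.052,.0675],[.08,-.052,.0675],[.08,.052,.0675],[.05,.052,.0675]],(0,0,255))
    L([flap(s,y,0,q[3],.0015) for s,y in((0,-.056),(.098,-.056),(.098,-.049),(.118,-.049),(.118,.049),(.098,.049),(.098,.056),(0,.056))],(0,255,0))
    L([flap(.088,y,n,q[3],.0015) for y,n in((-.035,.0025),(.035,.0025),(.035,.0105),(-.035,.0105))],(255,255,0))
    ims.append(im)
cv2.imwrite("pics/ov1.png",np.hstack(ims)[:, :800])
E
```

```text
[ 0.51665859 -0.16118394 -0.11869659  1.03613662] 11.032393199281845
[[-0.9 -0.7]
 [-0.2  0.7]
 [ 1.6 -2.4]
 [ 0.2 -2.3]
 [-0.2 -2.7]
 [ 0.3  1.4]
 [ 0.3 -0.2]
 [-0.5 -0.7]
 [-1.2 -1.8]
 [-0.9 -0.1]
 [-1.7  0.5]]
edge [[ 0.5064 -0.16    0.164 ]] [[226.7 206.5]] [[267.4 173.3]]
step [[ 0.489  -0.1579  0.1395]] [[227.  215.9]] [[276.5 187.8]]
lip [[ 0.5663 -0.1671  0.0675]] [[233.6 184.1]] [[237.5 219. ]]
```

View pics/ov1.png

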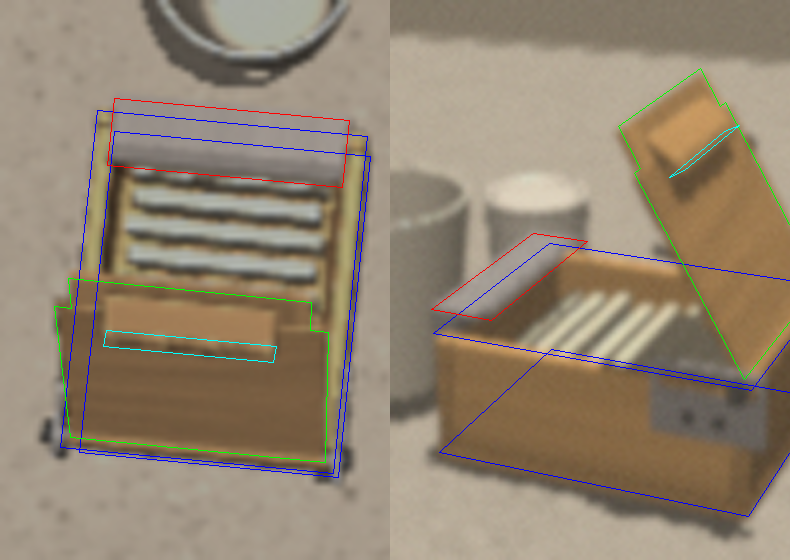

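The crop confirms the open wooden box: its lip matches the red outline and its flap the green one, at an angle of about 1.04. I'll move with the fingers shut to a point above and behind the flap.

```bash
cat >> h.py <<'E'
def rel(targets,yaw=True):
    from workcell import env
    s=env.observe();q=np.load("q.npy");Rm=R.from_rotvec(s["orientation"]).as_matrix()
    tcp=s["eef_pos"];d=tcp[:2]-q[:2];c,sn=np.cos(q[2]),np.sin(q[2])
    print("t",round(s["time_s"],2),"box-frame TCP mm",(1e3*np.array([c*d[0]+sn*d[1],-sn*d[0]+c*d[1],tcp[2]])).round(1),"F",s["ft_force"].round(1),"q",s["joint_positions"].round(2))
    w=-Rm[:,0];print("turn units",np.degrees(np.arctan2(w[1],w[0])-q[2])/8,"tool z",Rm[:,2].round(3))
    for b in targets:print(b,"dp cm",(Rm.T@(world(q,b)[0]-tcp)*100).round(2))
E
python3 -c "
from h import *
rel([[-.1,0,.2],[-.1,0,.12],[-.05,0,.12]])"
```

```text
t 0.9 box-frame TCP mm [-453.7  643.2  203.1] F [-0.8  0.2 -0.3] q [ 1.24  0.3   1.52  0.    1.32 -0.07]
turn units -1.0249657180911744 tool z [-0. -0. -1.]
[-0.1, 0, 0.2] dp cm [-44.18 -58.62   0.31]
[-0.1, 0, 0.12] dp cm [-44.18 -58.62   8.31]
[-0.05, 0, 0.12] dp cm [-49.13 -57.91   8.31]
```

Request:
servo_tool(
  motion=[
    {"dp": [-3,-4,-0.5],"turn": -0.1},
    {"dp": [-6,-8,-0.5],"turn": -0.2},
    {"dp": [-9,-12,-0.5],"turn": -0.3},
    {"dp": [-12,-16,-0.5],"turn": -0.4},
    {"dp": [-15,-20,-0.5],"turn": -0.5},
    {"dp": [-18,-24,-0.5],"turn": -0.6},
    {"dp": [-21,-28,-0.5],"turn": -0.7},
    {"dp": [-24,-32,-0.5],"turn": -0.8},
    {"dp": [-27,-36,-0.5],"turn": -0.9},
    {"dp": [-30,-40,-0.5],"turn": -1.0},
    {"dp": [-33,-44,-0.5],"turn": -1.02},
    {"dp": [-36,-48,-0.5],"turn": -1.02},
  ],
  gripper=1,
)

```text
time_s: 2.1
eef_pos: [0.3661, -0.0276, 0.2085]
orientation: [0.188, 3.135, -0.0]
ft_force: [0.1, 1.1, -0.1]
grip_width: 0.001
finger_force: 0.0
```

```bash
python3 -c "
from h import *
rel([[-.1,0,.2],[-.1,0,.12],[-.05,0,.12]])"
```

```text
t 2.1 box-frame TCP mm [-165.3  114.8  208.5] F [ 0.1  1.1 -0.1] q [-0.18 -0.13  1.97  0.    1.3  -1.63]
turn units -0.006641265585823948 tool z [ 0.001 -0.    -1.   ]
[-0.1, 0, 0.2] dp cm [ -6.54 -11.48   0.86]
[-0.1, 0, 0.12] dp cm [ -6.53 -11.48   8.86]
[-0.05, 0, 0.12] dp cm [-11.53 -11.47   8.87]
```

Request:
servo_tool(
  motion=[
    {"dp": [-2,-3.5,0.3]},
    {"dp": [-4,-7,0.6]},
    {"dp": [-5.5,-10,0.8]},
    {"dp": [-6.5,-11.5,2]},
    {"dp": [-6.5,-11.5,5]},
    {"dp": [-6.5,-11.5,7.5]},
    {"dp": [-6.5,-11.5,8.9]},
    {"dp": [-6.5,-11.5,8.9]},
    {"dp": [-6.5,-11.5,8.9]},
  ],
)

```text
schema error: expected keys dp, turn
```

```bash
python3 - <<'E'
from h import *
rel([])
ims=[]
for c,(x0,y0,w,h) in(("top",(170,130,120,150)),("side",(200,130,150,160))):
    im=optics.snapshot(c)[:,:,::-1][y0:y0+h,x0:x0+w];k=560/h
    ims.append(cv2.resize(im,None,fx=k,fy=k,interpolation=cv2.INTER_CUBIC)[:, :400])
cv2.imwrite("pics/a1.png",np.hstack(ims)[:, :800])
E
```

```text
t 2.1 box-frame TCP mm [-165.3  114.8  208.5] F [ 0.1  1.1 -0.1] q [-0.18 -0.13  1.97  0.    1.3  -1.63]
turn units -0.006641265585823948 tool z [ 0.001 -0.    -1.   ]
```

View pics/a1.png

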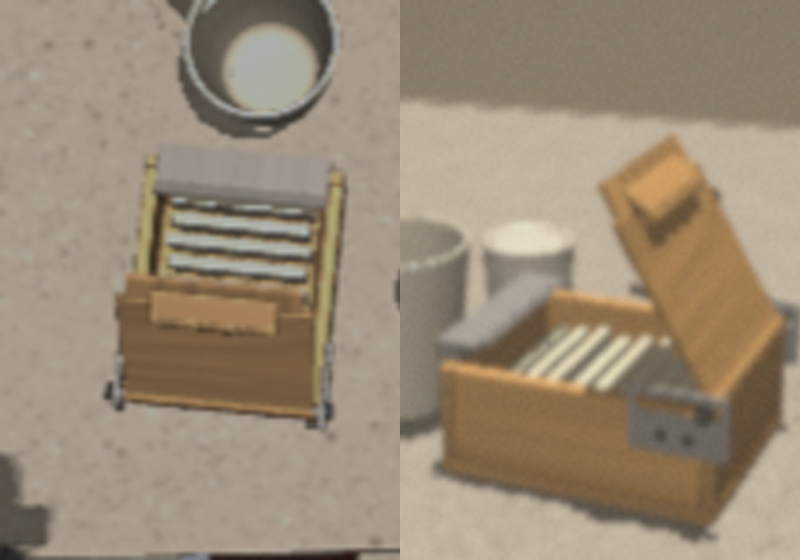

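The move was refused because each row needs "turn" as well. The picture shows the box unchanged, with the flap still up.

Request:
servo_tool(
  motion=[
    {"dp": [-2,-3.5,0.3],"turn": 0},
    {"dp": [-4,-7,0.6],"turn": 0},
    {"dp": [-5.5,-10,0.8],"turn": 0},
    {"dp": [-6.5,-11.5,2],"turn": 0},
    {"dp": [-6.5,-11.5,5],"turn": 0},
    {"dp": [-6.5,-11.5,7.5],"turn": 0},
    {"dp": [-6.5,-11.5,8.9],"turn": 0},
    {"dp": [-6.5,-11.5,8.9],"turn": 0},
    {"dp": [-6.5,-11.5,8.9],"turn": 0},
  ],
)

```text
time_s: 3.1
eef_pos: [0.4169, -0.1471, 0.1197]
orientation: [0.187, 3.136, -0.0]
ft_force: [0.1, -0.6, 0.5]
grip_width: -0.004
finger_force: 0.0
```

```bash
python3 - <<'E'
from h import *
rel([])
ims=[]
for c,(x0,y0,w,h) in(("top",(170,130,120,150)),("side",(200,130,150,160))):
    im=optics.snapshot(c)[:,:,::-1][y0:y0+h,x0:x0+w];k=560/h
    ims.append(cv2.resize(im,None,fx=k,fy=k,interpolation=cv2.INTER_CUBIC)[:, :400 if c=="top" else 525])
cv2.imwrite("pics/a2.png",cv2.resize(np.hstack(ims),(800,484)))
E
```

```text
t 3.1 box-frame TCP mm [-100.7    2.2  119.7] F [ 0.1 -0.6  0.5] q [-0.42  0.15  1.91  0.    1.08 -1.87]
turn units -0.0023267708444667397 tool z [ 0. -0. -1.]
```

View pics/a2.png

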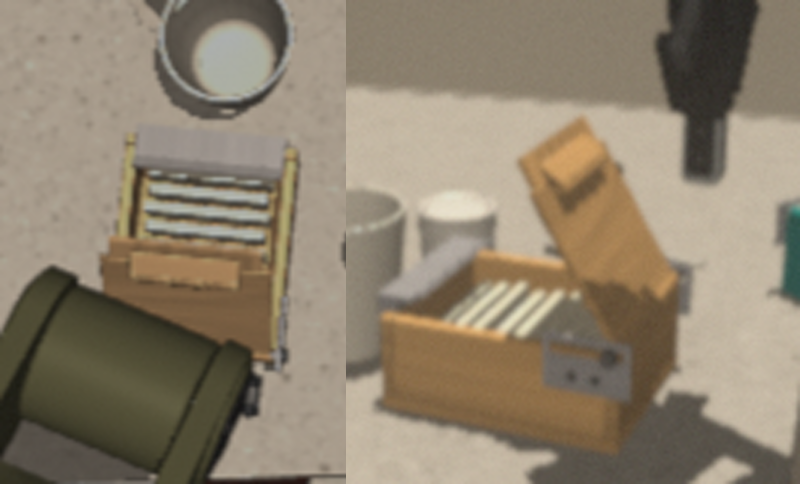

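The fingers are shut, about 100 mm behind box centre, with the fingertip at (703,178) in the crop. The flap is untouched. I'll work out the sweep path.

```bash
python3 - <<'E'
from h import *
q=np.load("q.npy")
print(proj("side",world(q,[-.1007,.0022,.1197])))
for a in np.arange(1.1,-.01,-.1):
    s=.066+.010*(1.1-a)/1.1
    p=flap(s,0,.0025,a,.0015);print(round(a,2),"dp",np.round([-(p[0]-.011+.1007)*100,-.2,(.1197-p[2])*100],2), "z",round(p[2],4))
E
```

```text
[[315.62728627 204.22455415]]
1.1 dp [-4.69 -0.2  -0.28] z 0.1225
1.0 dp [-5.32 -0.2  -0.05] z 0.1202
0.9 dp [-5.94 -0.2   0.25] z 0.1172
0.8 dp [-6.53 -0.2   0.62] z 0.1135
0.7 dp [-7.09 -0.2   1.04] z 0.1093
0.6 dp [-7.6  -0.2   1.53] z 0.1044
0.5 dp [-8.07 -0.2   2.07] z 0.099
0.4 dp [-8.49 -0.2   2.67] z 0.093
0.3 dp [-8.85 -0.2   3.32] z 0.0865
0.2 dp [-9.14 -0.2   4.  ] z 0.0797
0.1 dp [-9.37 -0.2   4.72] z 0.0725
-0.0 dp [-9.52 -0.2   5.47] z 0.065
```

```bash
python3 - <<'E'
from h import *
from workcell import env
im=optics.snapshot("side")[:,:,::-1].copy();s=env.observe();T=s["eef_pos"];Rm=R.from_rotvec(s["orientation"]).as_matrix();print(T)
x0,y0,w,h=250,90,120,140;k=4
c=cv2.resize(im[y0:y0+h,x0:x0+w],None,fx=k,fy=k,interpolation=cv2.INTER_CUBIC)
for z in(0,-.019,-.073):
    u=proj("side",T+Rm[:,2]*z)[0];print(z,u);cv2.drawMarker(c,tuple(((u-[x0,y0]+.5)*k).astype(int).tolist()),(0,0,255),0,10,1)
cv2.imwrite("pics/a3.png",c)
E
```

```text
[ 0.41708171 -0.1473142   0.12008703]
0 [315.56926725 203.95795772]
-0.019 [316.11153189 193.49849362]
-0.073 [317.71161398 162.63533208]
```

View pics/a3.png

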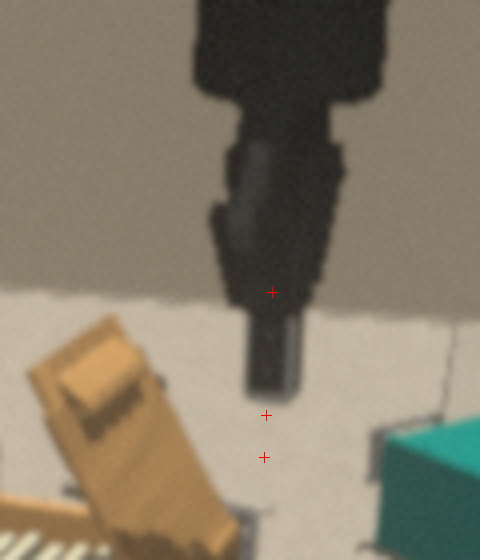

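The fingertip appears at crop (270,400), about 14 px above the projected TCP at (264,457). Before trusting the height I'll check it by a gentle touch on the bare worktop behind the box.

Request:
servo_tool(
  motion=[
    {"dp": [2,-0.2,1],"turn": 0},
    {"dp": [3.5,-0.2,4],"turn": 0},
    {"dp": [3.5,-0.2,7.5],"turn": 0},
    {"dp": [3.5,-0.2,10],"turn": 0},
    {"dp": [3.5,-0.2,11],"turn": 0},
    {"dp": [3.5,-0.2,11.5],"turn": 0},
    {"dp": [3.5,-0.2,11.7],"turn": 0},
    {"dp": [3.5,-0.2,11.9],"turn": 0},
    {"dp": [3.5,-0.2,12.0],"turn": 0},
    {"dp": [3.5,-0.2,12.1],"turn": 0},
  ],
)

```text
time_s: 4.25
eef_pos: [0.3819, -0.1452, -0.0015]
orientation: [0.187, 3.135, -0.001]
ft_force: [-0.4, 0.0, -0.1]
grip_width: -0.003
finger_force: 0.0
```

```bash
python3 - <<'E'
from h import *
from workcell import env
rel([])
im=optics.snapshot("side")[:,:,::-1].copy();s=env.observe();T=s["eef_pos"]
x0,y0,w,h=250,120,130,140;k=4
c=cv2.resize(im[y0:y0+h,x0:x0+w],None,fx=k,fy=k,interpolation=cv2.INTER_CUBIC)
u=proj("side",T)[0];print(u);cv2.drawMarker(c,tuple(((u-[x0,y0]+.5)*k).astype(int).tolist()),(0,0,255),0,10,1)
cv2.imwrite("pics/a4.png",c)
E
```

```text
t 4.25 box-frame TCP mm [-1.357e+02 -1.000e-01 -1.500e+00] F [-0.4  0.  -0.1] q [-0.45  0.31  2.08  0.    0.76 -1.9 ]
turn units -0.004543125270513489 tool z [ 0.001 -0.    -1.   ]
[331.70708395 269.68343552]
```

View pics/a4.png

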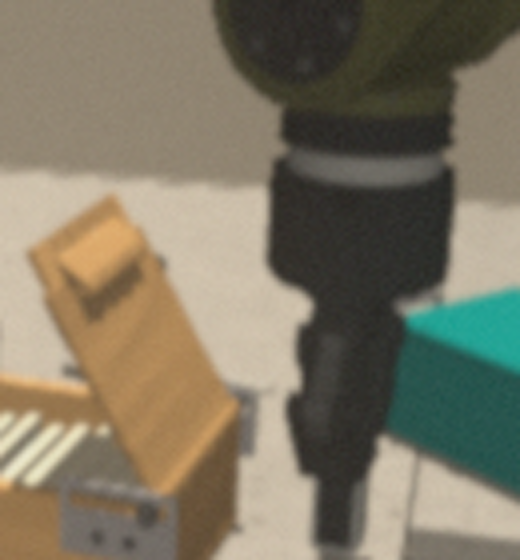

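There is no contact at TCP z = -1.5 mm, and the tip still shows above the worktop at crop (340,543). The real tip seems to be about 25 mm short of the reported TCP, so I'll feel for the contact.

Request:
servo_tool(
  motion=[
    {"dp": [0,0,0.7],"turn": 0},
    {"dp": [0,0,1.3],"turn": 0},
    {"dp": [0,0,1.7],"turn": 0},
    {"dp": [0,0,1.9],"turn": 0},
  ],
)

```text
time_s: 4.7
eef_pos: [0.3814, -0.145, -0.0215]
orientation: [-0.187, -3.135, -0.001]
ft_force: [-0.3, 0.1, -0.6]
grip_width: -0.002
finger_force: 0.0
```

Request:
servo_tool(
  motion=[
    {"dp": [0,0,0.1],"turn": 0},
    {"dp": [0,0,0.2],"turn": 0},
  ],
)

```text
time_s: 4.9
eef_pos: [0.3817, -0.1451, -0.023]
orientation: [0.187, 3.136, -0.0]
ft_force: [-0.1, 0.1, -0.6]
grip_width: -0.001
finger_force: 0.0
```

Request:
servo_tool(
  motion=[
    {"dp": [0,0,0.1],"turn": 0},
    {"dp": [0,0,0.2],"turn": 0},
  ],
)

```text
time_s: 5.1
eef_pos: [0.3817, -0.1451, -0.0249]
orientation: [0.187, 3.136, -0.0]
ft_force: [0.6, 0.1, -1.1]
grip_width: -0.0
finger_force: 0.0
```

Request:
servo_tool(
  motion=[
    {"dp": [0,0,0.1],"turn": 0},
    {"dp": [0,0,0.2],"turn": 0},
  ],
)

```text
time_s: 5.3
eef_pos: [0.3817, -0.1451, -0.0269]
orientation: [0.187, 3.136, -0.0]
ft_force: [0.7, -0.1, -0.8]
grip_width: 0.002
finger_force: 0.0
```

Request:
servo_tool(
  motion=[
    {"dp": [0,0,0.1],"turn": 0},
    {"dp": [0,0,0.2],"turn": 0},
  ],
)

```text
time_s: 5.5
eef_pos: [0.3817, -0.1451, -0.0283]
orientation: [-0.187, -3.136, 0.0]
ft_force: [-11.7, 4.2, 38.9]
grip_width: 0.002
finger_force: 19.2
```

```bash
python3 - <<'E'
from h import *
from workcell import env
rel([])
im=optics.snapshot("side")[:,:,::-1].copy();s=env.observe();T=s["eef_pos"]
x0,y0,w,h=250,150,130,140;k=4
c=cv2.resize(im[y0:y0+h,x0:x0+w],None,fx=k,fy=k,interpolation=cv2.INTER_CUBIC)
u=proj("side",[T[0],T[1],0])[0];print(u);cv2.drawMarker(c,tuple(((u-[x0,y0]+.5)*k).astype(int).tolist()),(0,0,255),0,10,1)
cv2.imwrite("pics/a5.png",c)
E
```

```text
t 5.5 box-frame TCP mm [-135.9   -0.   -28.3] F [-11.7   4.2  38.9] q [-0.45  0.37  2.08 -0.    0.69 -1.9 ]
turn units -0.004224720864101458 tool z [-0. -0. -1.]
[331.83153931 268.87520224]
```

View pics/a5.png

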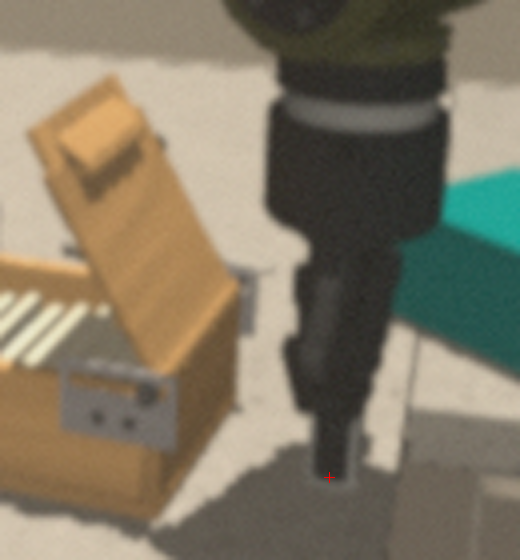

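The tip touched the worktop at a reported z of about -27.3 mm, and it shows at crop (333,483), on the marker horizontally. So the true tip height is the reported z plus 27.3 mm. I'll lift, approach the flap again and use the corrected height.

Request:
servo_tool(
  motion=[
    {"dp": [0,0,-1],"turn": 0},
    {"dp": [0,0,-4],"turn": 0},
    {"dp": [0,0,-8],"turn": 0},
    {"dp": [0,0,-11.5],"turn": 0},
    {"dp": [-1,0,-13],"turn": 0},
    {"dp": [-3.5,0,-13.3],"turn": 0},
    {"dp": [-5.5,0,-13.3],"turn": 0},
    {"dp": [-6,0,-13.3],"turn": 0},
    {"dp": [-6,0,-13.3],"turn": 0},
  ],
)

```text
time_s: 6.45
eef_pos: [0.441, -0.1521, 0.1038]
orientation: [-0.187, -3.135, -0.0]
ft_force: [-0.1, -0.1, -1.2]
grip_width: -0.001
finger_force: 0.0
```

```bash
python3 - <<'E'
from h import *
from workcell import env
rel([])
s=env.observe();q=np.load("q.npy");T=s["eef_pos"];d=T[:2]-q[:2];bx=d@[np.cos(q[2]),np.sin(q[2])]
for a in np.arange(1.1,-.01,-.1):
    S=.070+.006*(1.1-a)/1.1
    p=flap(S,0,.0025,a,.0015);print(round(a,2),"dp",np.round([-(p[0]-.011-bx)*100,(T[2]+.0273-p[2])*100],2), "z",round(p[2],4))
E
```

```text
t 6.45 box-frame TCP mm [-7.620e+01  1.000e-01  1.038e+02] F [-0.1 -0.1 -1.2] q [-0.41  0.23  1.86 -0.    1.05 -1.86]
turn units -0.002275589212063613 tool z [-0.001  0.    -1.   ]
1.1 dp [-2.42  0.51] z 0.126
1.0 dp [-3.07  0.79] z 0.1232
0.9 dp [-3.69  1.13] z 0.1197
0.8 dp [-4.28  1.55] z 0.1156
0.7 dp [-4.83  2.02] z 0.1109
0.6 dp [-5.33  2.55] z 0.1056
0.5 dp [-5.78  3.13] z 0.0998
0.4 dp [-6.17  3.75] z 0.0935
0.3 dp [-6.5   4.42] z 0.0869
0.2 dp [-6.76  5.13] z 0.0798
0.1 dp [-6.95  5.86] z 0.0725
-0.0 dp [-7.07  6.61] z 0.065
```

Request:
servo_tool(
  motion=[
    {"dp": [-1.2,0,0.3],"turn": 0},
    {"dp": [-2.4,0,0.5],"turn": 0},
    {"dp": [-3.1,0,0.8],"turn": 0},
    {"dp": [-3.7,0,1.1],"turn": 0},
    {"dp": [-4.3,0,1.5],"turn": 0},
    {"dp": [-4.8,0,2.0],"turn": 0},
    {"dp": [-5.3,0,2.5],"turn": 0},
    {"dp": [-5.6,0,2.9],"turn": 0},
    {"dp": [-5.6,0,2.9],"turn": 0},
  ],
)

```text
time_s: 7.35
eef_pos: [0.4969, -0.1589, 0.0744]
orientation: [-0.187, -3.135, -0.0]
ft_force: [-0.4, -0.0, 1.4]
grip_width: 0.004
finger_force: 0.2
```

```bash
python3 - <<'E'
from h import *
rel([])
ims=[]
for c,(x0,y0,w,h) in(("top",(170,130,90,150)),("side",(200,130,150,160))):
    im=optics.snapshot(c)[:,:,::-1][y0:y0+h,x0:x0+w];k=560/h
    ims.append(cv2.resize(im,None,fx=k,fy=k,interpolation=cv2.INTER_CUBIC))
im=ims[1];print(im.shape);cv2.imwrite("pics/a6.png",im)
E
```

```text
t 7.35 box-frame TCP mm [-19.9  -0.   74.4] F [-0.4 -0.   1.4] q [-0.38  0.38  1.73  0.    1.03 -1.83]
turn units -0.004633225520248827 tool z [-0.001  0.    -1.   ]
(560, 525, 3)
```

View pics/a6.png

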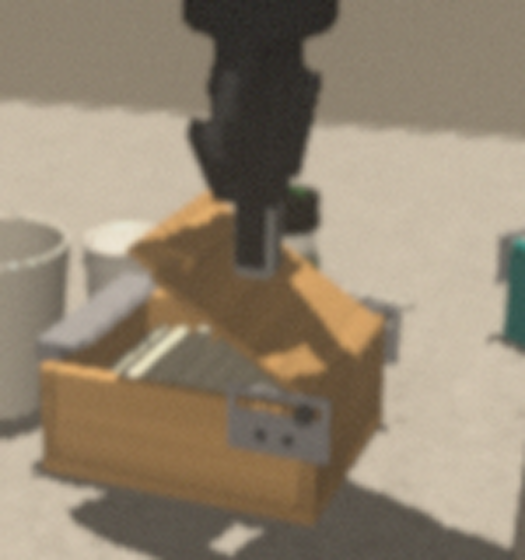

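The fingertip at (255,272) is on the flap, which is folded to about 0.5 rad with only about 1.4 N. I'll carry on down.

Request:
servo_tool(
  motion=[
    {"dp": [-0.3,0,0.4],"turn": 0},
    {"dp": [-0.55,0,0.8],"turn": 0},
    {"dp": [-0.85,0,1.45],"turn": 0},
    {"dp": [-1.1,0,2.1],"turn": 0},
    {"dp": [-1.25,0,2.7],"turn": 0},
    {"dp": [-1.35,0,3.1],"turn": 0},
    {"dp": [-1.4,0,3.3],"turn": 0},
    {"dp": [-1.4,0,3.4],"turn": 0},
    {"dp": [-1.4,0,3.4],"turn": 0},
  ],
)

```text
time_s: 8.35
eef_pos: [0.5107, -0.1605, 0.0411]
orientation: [0.187, 3.136, 0.0]
ft_force: [-1.1, 0.2, 1.4]
grip_width: 0.001
finger_force: 0.6
```

Request:
servo_tool(
  motion=[
    {"dp": [0,0,0.1],"turn": 0},
    {"dp": [0,0,0.1],"turn": 0},
  ],
)

```text
time_s: 8.55
eef_pos: [0.5109, -0.1606, 0.0402]
orientation: [0.187, 3.135, -0.0]
ft_force: [-0.4, -0.2, 2.4]
grip_width: -0.002
finger_force: 0.8
```

Request:
servo_tool(
  motion=[
    {"dp": [0,0,0.1],"turn": 0},
    {"dp": [0,0,0.1],"turn": 0},
  ],
)

```text
time_s: 8.75
eef_pos: [0.5109, -0.1606, 0.0392]
orientation: [0.187, 3.135, -0.0]
ft_force: [-0.4, 0.0, 1.8]
grip_width: -0.002
finger_force: 0.9
```

Request:
servo_tool(
  motion=[
    {"dp": [0,0,0.1],"turn": 0},
    {"dp": [0,0,0.1],"turn": 0},
  ],
)

```text
time_s: 8.95
eef_pos: [0.5109, -0.1606, 0.0381]
orientation: [0.187, 3.135, -0.0]
ft_force: [1.9, 0.4, 0.7]
grip_width: -0.002
finger_force: 0.9
```

Request:
servo_tool(
  motion=[
    {"dp": [0,0,0.05],"turn": 0},
    {"dp": [0,0,0.05],"turn": 0},
  ],
)

```text
time_s: 9.15
eef_pos: [0.5108, -0.1606, 0.0376]
orientation: [0.187, 3.136, -0.0]
ft_force: [1.5, 0.2, 1.5]
grip_width: -0.0
finger_force: 1.0
```

Request:
servo_tool(
  motion=[
    {"dp": [0,0,0.05],"turn": 0},
    {"dp": [0,0,0.05],"turn": 0},
  ],
)

```text
time_s: 9.35
eef_pos: [0.5108, -0.1606, 0.0371]
orientation: [0.187, 3.136, -0.0]
ft_force: [1.4, -0.0, 2.5]
grip_width: 0.002
finger_force: 1.1
```

Request:
servo_tool(
  motion=[
    {"dp": [0,0,0.05],"turn": 0},
    {"dp": [0,0,0.05],"turn": 0},
  ],
)

```text
time_s: 9.55
eef_pos: [0.5108, -0.1606, 0.0366]
orientation: [0.187, 3.136, -0.0]
ft_force: [2.3, -0.1, 3.0]
grip_width: 0.0
finger_force: 1.4
```

Request:
servo_tool(
  motion=[
    {"dp": [0,0,0.05],"turn": 0},
    {"dp": [0,0,0.05],"turn": 0},
  ],
)

```text
time_s: 9.75
eef_pos: [0.5108, -0.1606, 0.0363]
orientation: [0.187, 3.136, -0.0]
ft_force: [0.9, 0.5, 5.2]
grip_width: 0.001
finger_force: 2.8
```

The force rises once the tip is at its flat height, so the flap is flat. I'll press a little more, then slide forward to the step.

Request:
servo_tool(
  motion=[
    {"dp": [0,0,0.03],"turn": 0},
    {"dp": [0,0,0.03],"turn": 0},
  ],
)

```text
time_s: 9.95
eef_pos: [0.5108, -0.1606, 0.0361]
orientation: [0.187, 3.136, -0.0]
ft_force: [0.3, -0.6, 7.4]
grip_width: -0.002
finger_force: 3.5
```

Request:
servo_tool(
  motion=[
    {"dp": [-0.2,0,0.0],"turn": 0},
    {"dp": [-0.4,0,0.0],"turn": 0},
    {"dp": [-0.6,0,0.0],"turn": 0},
    {"dp": [-0.8,0,0.0],"turn": 0},
  ],
)

```text
time_s: 10.35
eef_pos: [0.5181, -0.1615, 0.0359]
orientation: [-0.187, -3.135, -0.0]
ft_force: [-4.3, 1.1, 9.1]
grip_width: -0.0
finger_force: 4.4
```

Request:
servo_tool(
  motion=[
    {"dp": [-0.2,0,0.02],"turn": 0},
    {"dp": [-0.4,0,0.02],"turn": 0},
  ],
)

```text
time_s: 10.55
eef_pos: [0.5222, -0.162, 0.0358]
orientation: [-0.187, -3.135, -0.0]
ft_force: [-4.5, 1.1, 9.8]
grip_width: -0.002
finger_force: 4.7
```

Request:
servo_tool(
  motion=[
    {"dp": [-0.2,0,0.0],"turn": 0},
    {"dp": [-0.4,0,0.0],"turn": 0},
  ],
)

```text
time_s: 10.75
eef_pos: [0.5262, -0.1624, 0.0358]
orientation: [-0.187, -3.135, -0.0]
ft_force: [-4.4, 1.0, 9.2]
grip_width: 0.001
finger_force: 4.7
```

Request:
servo_tool(
  motion=[
    {"dp": [-0.2,0,0.0],"turn": 0},
    {"dp": [-0.4,0,0.0],"turn": 0},
  ],
)

```text
time_s: 10.95
eef_pos: [0.5301, -0.1629, 0.0358]
orientation: [-0.187, -3.135, -0.0]
ft_force: [-6.2, 1.3, 7.7]
grip_width: 0.001
finger_force: 4.8
```

Request:
servo_tool(
  motion=[
    {"dp": [-0.2,0,0.02],"turn": 0},
    {"dp": [-0.4,0,0.02],"turn": 0},
  ],
)

```text
time_s: 11.15
eef_pos: [0.5336, -0.1633, 0.0355]
orientation: [-0.187, -3.134, -0.0]
ft_force: [-7.4, 0.6, 10.6]
grip_width: -0.001
finger_force: 5.4
```

Request:
servo_tool(
  motion=[
    {"dp": [-0.2,0,0.0],"turn": 0},
    {"dp": [-0.4,0,0.0],"turn": 0},
  ],
)

```text
time_s: 11.35
eef_pos: [0.5376, -0.1638, 0.0355]
orientation: [-0.187, -3.134, -0.0]
ft_force: [-7.0, 1.2, 10.1]
grip_width: 0.002
finger_force: 4.9
```

Request:
servo_tool(
  motion=[
    {"dp": [-0.2,0,0.0],"turn": 0},
    {"dp": [-0.3,0,0.0],"turn": 0},
  ],
)

```text
time_s: 11.55
eef_pos: [0.5406, -0.1642, 0.0354]
orientation: [-0.187, -3.134, -0.001]
ft_force: [-6.5, 0.8, 9.1]
grip_width: -0.004
finger_force: 4.7
```

Request:
servo_tool(
  motion=[
    {"dp": [-0.2,0,0.0],"turn": 0},
    {"dp": [-0.3,0,0.0],"turn": 0},
  ],
)

```text
time_s: 11.75
eef_pos: [0.5426, -0.1643, 0.035]
orientation: [-0.187, -3.131, -0.001]
ft_force: [-17.1, 1.4, 11.1]
grip_width: 0.005
finger_force: 10.4
```

Request:
servo_tool(
  motion=[
    {"dp": [-0.2,0,0.0],"turn": 0},
    {"dp": [-0.3,0,0.0],"turn": 0},
  ],
)

```text
time_s: 11.95
eef_pos: [0.5449, -0.1646, 0.0348]
orientation: [-0.187, -3.129, -0.002]
ft_force: [-18.4, 2.3, 12.6]
grip_width: -0.002
finger_force: 11.3
```

Request:
servo_tool(
  motion=[
    {"dp": [-0.1,0,0.0],"turn": 0},
    {"dp": [-0.2,0,0.0],"turn": 0},
  ],
)

```text
time_s: 12.15
eef_pos: [0.5467, -0.1648, 0.0348]
orientation: [-0.187, -3.129, -0.002]
ft_force: [-17.7, 2.3, 12.9]
grip_width: 0.001
finger_force: 11.3
```

Contact with the step came at x ≈ 0.530. At x ≈ 0.541 the force jumped to about 18 N with the tip still at flat height. The travel of about 31 mm matches pin fully home. I'll unload, back off slightly and lift.

Request:
servo_tool(
  motion=[
    {"dp": [0,0,-0.04],"turn": 0},
    {"dp": [0.1,0,-0.06],"turn": 0},
    {"dp": [0.2,0,-0.1],"turn": 0},
    {"dp": [0.3,0,-0.3],"turn": 0},
    {"dp": [0.3,0,-1.5],"turn": 0},
    {"dp": [0.3,0,-4],"turn": 0},
    {"dp": [0.3,0,-8],"turn": 0},
    {"dp": [3,0,-12],"turn": 0},
    {"dp": [7,4,-14],"turn": 0},
    {"dp": [11,8,-14],"turn": 0},
    {"dp": [15,12,-14],"turn": 0},
    {"dp": [18,15,-14],"turn": 0},
  ],
)

```text
time_s: 13.35
eef_pos: [0.3962, -0.0055, 0.1759]
orientation: [0.188, 3.135, 0.0]
ft_force: [1.1, 0.8, 1.2]
grip_width: -0.002
finger_force: 0.0
```

```bash
python3 - <<'E'
from h import *
rel([])
q=np.load("q.npy");ims=[]
a={}
for c in("top","side"):
    a[c]=optics.snapshot(c)[:,:,::-1].copy()
    cv2.imwrite(f"pics/{c}_end.png",a[c])
    for t in("lip_front","flap_step","flap_edge"):
        from workcell import nets
        print(c,t,[(np.round(d["pixel"],1).tolist(),round(d["conf"],2)) for d in nets.search_frame(t,c)])
# box shift via template match (lip strip / bracket plate)
for c,(x0,y0,w,h) in(("top",(208,166,54,14)),("side",(262,244,40,40))):
    o=cv2.imread(f"pics/{c}0.png");m=cv2.matchTemplate(a[c][y0-20:y0+h+20,x0-20:x0+w+20],o[y0:y0+h,x0:x0+w],cv2.TM_CCOEFF_NORMED)
    _,v,_,l=cv2.minMaxLoc(m);print(c,"shift px",l[0]-20,l[1]-20,round(v,2))
for c,(x0,y0,w,h) in(("top",(190,150,80,110)),("side",(200,185,120,105))):
    k=560/h if c=="top" else 400/w
    ims.append(cv2.resize(a[c][y0:y0+h,x0:x0+w],(392,539) if c=="top" else (408,357),interpolation=cv2.INTER_CUBIC))
s=np.zeros((539,408,3),np.uint8);s[:357]=ims[1]
cv2.imwrite("pics/end.png",np.hstack([ims[0],s]))
E
```

```text
t 13.35 box-frame TCP mm [-138.   140.3  175.9] F [1.1 0.8 1.2] q [-0.11 -0.02  1.95  0.    1.21 -1.56]
turn units -0.008655251163238398 tool z [ 0.001  0.    -1.   ]
top lip_front [([329.7, 308.0], 0.71), ([231.7, 205.5], 0.61)]
top flap_step [([321.5, 304.0], 0.95), ([231.8, 204.3], 0.78)]
top flap_edge [([322.3, 300.0], 0.8), ([231.4, 205.4], 0.57)]
side lip_front [([257.0, 238.6], 0.87), ([388.1, 212.9], 0.75)]
side flap_step [([383.3, 201.7], 0.87), ([259.9, 243.0], 0.75), ([260.6, 223.3], 0.57)]
side flap_edge [([258.9, 226.7], 0.59)]
top shift px 0 0 0.8
side shift px -2 0 0.92
```

View pics/end.png

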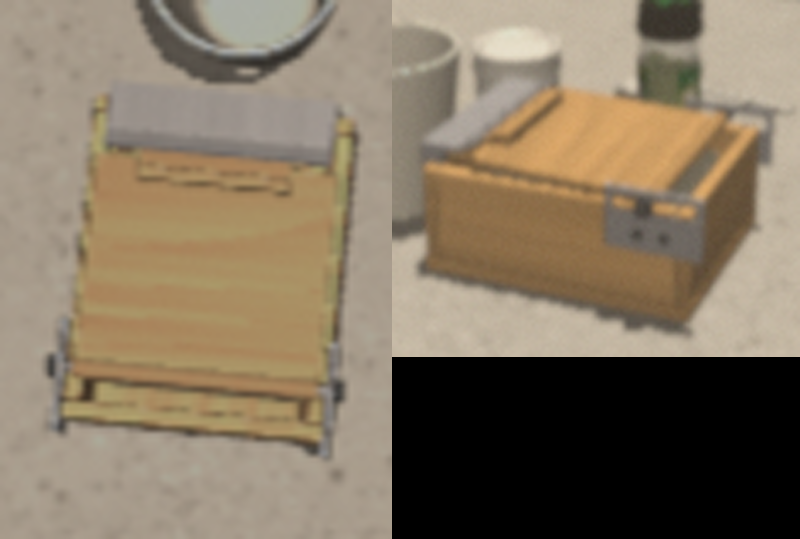

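The last picture shows the flap flat, its front edge under the lip at (220,150) and the pin at the lip end of its slot at (645,205). It stayed shut on release, and the box moved only about 4 mm. I'm handing the job in.

```bash
python3 -c "
from workcell import ticket
print(ticket.finish_job())"
```

```text
the job is handed in; nothing more can be done
None
```

The wooden tea box is shut: its flap is flat with the front edge tucked under the steel lip, it stayed shut when I let go, the box slid about 4 mm, and the job is handed in after about 13.5 s (limit 35 s).

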